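# Fit the pull handle and hold the swing mirror at its balance point

### The arm

A 6-joint arm with a two-finger parallel gripper is mounted at the origin on a cart in front of the work surface, level with it; the furniture and walls round the work are solid. World frame = base frame: x ahead of the robot, y to its left, z up, the work surface at z = 0. Lengths are in m, angles in degrees, forces in N, time in s.
With the tool pointing down it reaches from about 0.35 to 0.875 m from the base axis. Payload 4.2 kg.
Tool frame: the origin (TCP) lies between the finger pads; the fingertips stand 11 mm ahead of it and the grasp point (between the pads) lies 8 mm behind it; z points along the fingers, y is the direction in which the jaws open and shut (so a half turn about z gives the same grasp; the last joint's range is limited). The gripper opens to 87 mm and grips with 3 to 60 N. Pads are 19 mm wide; open, the fingers measure 117 mm over their backs; the gripper's body (75 mm by 190 mm) begins 51 mm behind the grasp point.
Start: joints at [87.353, 22.042, 0.453, 0, -68.411, -14.817], TCP at [0.188, 0.596, 0.234] pointing down, gripper open.
Joint ranges: [-179.83, 179.83], [-69.29, 118.12], [-61.27, 80.66], [-181.25, 117.63], [-171.15, -9.14], [-177.46, 177.46]. Speed limits (degrees/s): [159.86, 159.86, 180, 180, 180, 180].

### API

Orientations are given as a 3x3 rotation matrix whose columns are the frame's x, y, z axes.
In Python, from station import sense, capture, get_calibration, finish_job, search_frame, cut_out gives the robot as it stands.
- The arm moves only by the tool arm_command, never from a script. Its argument "rows" is a list of rows, each an object with "fingers": the opening in per cent of the stroke, from 0 (shut) to 100 (fully open); "travel": the shift along the tool's x, y, z in cm, a list of three; "roll": the turn about the tool's z in degrees. A call has 1 to 10 rows; each row is the pose to reach, as a shift and turn from the pose commanded when the call began, along the tool's axes at that moment; what a row does not reach only later rows make up. A row lasts 1/10 s, in which the tool goes at most 50 mm and 8.59 degrees, less where a joint would pass 70% of its speed; a pose out of reach is approached as far as the arm can. A call with a gripper value outside its range is refused whole. The fingers move at their own pace and stop on an object; the grip force is fixed at half the most. Time passes only in rows, so rows that repeat a pose let the fingers close. It gives the time, the measured TCP pose, the force and the opening at its end, in the units of the state.
- sense(): the state, without advancing time (a new reading comes with each control period).
- capture(name): name is "scene" or "top" or "wrist"; returns (picture, depth): 384x512x3 uint8, red, green, blue; 384x512 float32, m along the optical axis (not along the pixel's ray), 0 where there is no reading.
- get_calibration(name): a dict with "fov_y" (degrees; the focal length in pixels is half the picture's height over the tangent of half this angle, whatever the lens; pixels are square), "cx", "cy" (the principal point, pixels), "origin" and "attitude" of the camera in the world; the wrist camera has in their place "mount" (4x4, takes a point from camera to tool coordinates, whose origin is the TCP and whose axes are the flange's). Camera axes: x right, y down, z forward; pixel columns grow to the right and rows downward; lengths in m; the calibration is good to about 2 mm. The wrist camera is an equidistant fisheye: a pixel r from the principal point sees the ray r / f radians off the axis. A picture is of the moment at which its call begins: read the wrist's pose just before it. get_calibration takes no time and is no camera call.
- finish_job(): hands the job in, once; it reports no verdict.
Trained networks look in the newest picture that a camera, given by its name, has taken for a name from the list of things; names that differ only in an ending like _2 or _b are one class to them, and where a whole thing is asked for, a point or a joint stands for the part that bears it (a point fixed in the world has none). Each returns a list of dicts, best first, with "p" (0 to 1); they miss things now and then, are a little off and sometimes report something else, mostly with a low value. They report only what shows in the picture. A call takes as long as a camera call.
- search_frame(camera, label): "position" ([x, y, z] in m, in world coordinates, good to about 4 mm: the middle of the surface that is visible of it).
- cut_out(camera, label): "mask" (384x512 bool, what is visible of it).
The state is a dict: "time_s": time; "joints": joint angles; "joint_velocities": joint speeds; "effort": joint torques, N m; "tcp_pos": TCP position; "ee_rot": TCP orientation; "wrist_force": force on the tool from outside, world axes, zero at the start; "moment": the same for the moment, N m; "gripper_width": opening from 0.0 (shut) to 1.0 (fully open).
Only numpy, scipy, OpenCV 4.12 (cv2) and the standard library are available. Lean on these libraries where they do the work, as an engineer would, in place of code of your own. Each camera call takes 0.05 s, during which the arm holds its last target. There are 200 camera calls.

### The job

The swing mirror on the grey stand flops onto one stop or the other, and its pull handle has been taken off. Fit the handle's square socket fully home on the brass stub while the mirror still rests on its back stop, then by the handle alone gently swing the mirror up until its plate stands upright at its over-centre balance point, and do not let it go over to the front stop. Finish while still gripping the handle and holding the mirror steady there (a colleague will clamp the hinge); leave the other things on the bench where they are.

Things in the scene. Friction and masses are not known exactly. Their poses are not given: they have to be found in the camera images.
- handle_grip (a point): Loose pull handle, 99 mm tall, 0.09 kg, standing upright, open socket down: square steel socket 36 x 36 mm from 0 to 45 mm height, then a black square grip 24 x 24 mm from 45 to 97 mm, small red cap on top. This point: centre of the black grip, 71 mm above the underside. z up along the handle; x, y square to the flats of grip, socket and bore (all parallel). Any quarter turn fits equally.
- handle_mouth (a point): Centre of the handle's underside, the mouth of its square bore: 15.6 x 15.6 mm, 38 mm deep, plain, on the handle's axis; same axes as handle_grip.
- stub_tip (a point): Top end of the brass square stub at the top edge of the swing mirror. Stub 14 x 14 mm, the last 6 mm tapering to 8 x 8 mm, 35 mm long from shoulder to tip. z runs along the stub from shoulder to tip, y along the hinge; its flats are square to x and y. With the mirror on its back stop the stub is exactly vertical and these axes are parallel to those of hinge_axis.
- stub_shoulder (a point): Foot of the stub on the flat steel shoulder block (44 x 36 mm), 35 mm below stub_tip along the stub; same axes as stub_tip. The handle is fully home when its underside lies on this shoulder.
- hinge_axis (a point): Middle of the mirror's level hinge axis on the fixed grey stand (base 120 x 150 x 12 mm), 45 mm above the bench. y along the hinge, x from the front stops to the back stops (away from the robot, give or take the stand's yaw), z up. With the mirror on its back stop, stub_shoulder lies 72.5 mm towards +x and 105 mm above this point.
- flap (a joint): Swing (rad) of the mirror plate, 112 mm wide, 105 mm from hinge to top, 0.5 kg, hardly any friction. 0: leaning 30 deg back on the rear rubber-tipped stops; start. Grows as the top swings to the front (turn about minus y of hinge_axis), the stub tipping with it. 0.524: plate upright, the balance point with handle; it falls either way from there. 1.047: front stops. Handle play: 0.05 rad.
- test_block: Bystander: round pale steel hardness test block, 64 mm across, 16 mm high; origin at the centre of its underside. Leave it.
- grey_coupon: Bystander: dark grey flat steel coupon, 24 x 70 x 10 mm; origin at the centre of its underside. Leave it.
- hex_nut: Bystander: steel hexagon nut, 25 mm across, 13 mm high; origin at the centre of its underside. Leave it.
- magnet: Bystander: red pot magnet with a black knob, 32 mm across, 27 mm high; origin at the centre of its underside. Leave it.
- square_plate: Bystander: square pale steel plate, 60 x 60 x 12 mm; origin at the centre of its underside. Leave it.

How it is judged:
By the outcome, as a careful person would: the job done as asked, in the order asked, and still so for the second after the job is handed in, while the arm keeps its last pose, push and grip.
It also fails if it takes over 48 s, if anything falls off the work surface, if the arm or the gripper's body presses on something with over 40 N, if the wrist force passes 120 N, or if a joint passes its speed limit or range.

## Working session

There is one attempt and no reset: what is moved stays moved. The work goes in short steps, Python scripts to look and compute and a tool call to move; the robot and the scene stay as the last step left them, time stands still between calls to the robot, and variables do not carry over. Pictures are saved under pics/ and viewed, about 8 in all and at most 12, crops included, and the job is handed in when it is done.

Besides the shell and the picture viewer there is one more tool, called after ">>>" by a JSON object that holds its "fn" and its "kwargs", one argument or row to a line. arm_command: Moves the arm, as the interface text tells. Its arguments: {"type":"object","properties":{"rows":{"type":"array","items":{"type":"object","properties":{"fingers":{"type":"number"},"travel":{"type":"array","items":{"type":"number"}},"roll":{"type":"number"}}}}},"required":["rows"]}

```bash
mkdir -p pics; ls
cat > h.py <<'E'
import numpy as np, cv2
from station import sense, capture, get_calibration, finish_job, search_frame, cut_out
def cloud(cam, depth):
    c=get_calibration(cam); H,W=depth.shape
    f=H/2/np.tan(np.radians(c['fov_y'])/2)
    v,u=np.mgrid[0:H,0:W]
    x=(u-c['cx'])/f; y=(v-c['cy'])/f
    P=np.stack([x*depth,y*depth,depth],-1)
    P=P@np.array(c['attitude']).T+np.array(c['origin'])
    P[depth==0]=np.nan
    return P
E
python3 - <<'E'
from h import *
for cam in ['scene','top']:
    c=get_calibration(cam); print(cam,c['fov_y'],c['origin'],np.round(c['attitude'],3).tolist())
    p,d=capture(cam); cv2.imwrite(f'pics/{cam}.png',p[...,::-1])
    np.savez(f'{cam}.npz',p=p,d=d)
    for l in ['handle_grip','handle_mouth','stub_tip','stub_shoulder','flap','test_block','magnet','hex_nut','grey_coupon','square_plate']:
        print(l,[(np.round(r['position'],3).tolist(),round(r['p'],2)) for r in search_frame(cam,l)[:2]])
print(get_calibration('wrist')); print(sense())
E
```

```text
pics
scene 48.69557342429103 [-0.20220946 -0.7041083   0.57587172] [[0.584, -0.357, 0.729], [-0.811, -0.283, 0.512], [0.023, -0.89, -0.455]]
handle_grip [([0.525, -0.357, 0.044], 0.59)]
handle_mouth [([0.528, -0.353, 0.046], 0.62)]
stub_tip [([0.538, 0.029, 0.099], 0.88)]
stub_shoulder [([0.542, 0.03, 0.094], 0.61)]
flap [([0.538, 0.028, 0.096], 0.72)]
test_block []
magnet [([0.612, -0.422, 0.008], 0.63)]
hex_nut [([0.618, -0.151, 0.01], 0.61)]
grey_coupon [([0.473, -0.204, 0.018], 0.67), ([0.563, -0.221, 0.009], 0.62)]
square_plate [([0.497, -0.48, 0.011], 0.86)]
top 43.8438931728359 [ 0.39404112 -0.20039769  1.49477228] [[-0.012, -0.994, 0.108], [-1.0, 0.011, -0.014], [0.013, -0.108, -0.994]]
handle_grip [([0.529, -0.345, 0.045], 0.66), ([0.479, -0.2, 0.017], 0.38)]
handle_mouth [([0.532, -0.342, 0.046], 0.68)]
stub_tip [([0.54, 0.028, 0.104], 0.83)]
stub_shoulder [([0.546, 0.03, 0.102], 0.8)]
flap [([0.547, 0.031, 0.099], 0.61)]
test_block [([0.479, -0.198, 0.016], 0.59)]
magnet [([0.618, -0.419, 0.01], 0.6)]
hex_nut []
grey_coupon [([0.566, -0.217, 0.008], 0.64)]
square_plate [([
[... 548 characters left out ...]
5203e-04,
       -6.84106426e+01, -1.48166930e+01]), 'joint_velocities': array([ 0.01478126, -0.00290346, -0.08092196, -0.0930625 ,  0.00706637,
       -0.05102626]), 'effort': array([-8.63863661e-04, -3.90476239e+01,  1.87624115e+01,  4.22450334e+00,
        1.54567655e-02, -2.86039557e-05]), 'tcp_pos': array([0.18749572, 0.59618274, 0.23353672]), 'ee_rot': array([[ 9.53924746e-01, -3.00045960e-01, -5.60232114e-06],
       [-3.00045960e-01, -9.53924746e-01, -2.40761960e-05],
       [ 1.87977256e-06,  2.46478330e-05, -1.00000000e+00]]), 'wrist_force': array([-0.98341684, -0.19543688, -0.3376014 ]), 'moment': array([-0.00635425,  0.05200259, -0.0136555 ]), 'gripper_width': 1.0008655727016726}
```

View images.

View pics/scene.png

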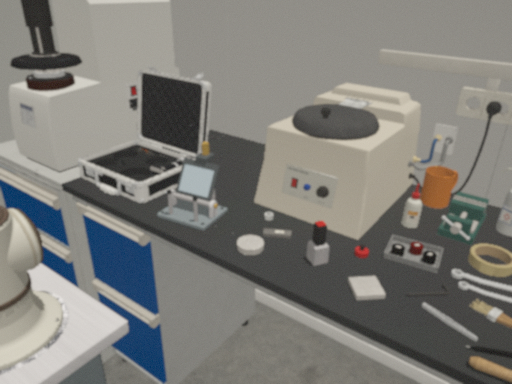

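View pics/top.png

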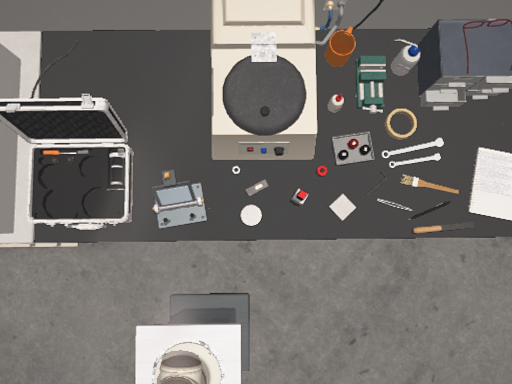

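Run:
```python
from h import *
for cam in ['scene','top']:
    z=np.load(cam+'.npz'); P=cloud(cam,z['d'])
    x,y,zz=P[...,0],P[...,1],P[...,2]
    print(cam,'table z',np.nanmedian(zz[(abs(x-.4)<.03)&(abs(y+.1)<.03)]))
    for nm,(cx,cy) in {'handle':(.529,-.345),'stand':(.545,.03)}.items():
        r=.06 if nm=='handle' else .16
        m=(abs(x-cx)<r)&(abs(y-cy)<r)&(zz>.004)
        for lo,hi in [(.005,.02),(.02,.04),(.04,.05),(.05,.09),(.09,.105),(.11,.13),(.13,.146),(.146,.156),(.156,.18),(.18,.2)]:
            k=m&(zz>lo)&(zz<hi)
            if k.sum()>8:
                q=P[k]; rc=cv2.minAreaRect(q[:,:2].astype(np.float32)*1000)
                print(nm,lo,hi,k.sum(),'mean',q.mean(0).round(4),'rect',np.round(rc[0],1),np.round(rc[1],1),round(rc[2],1))
```

```text
scene table z -0.0023519849784970903
handle 0.005 0.02 137 mean [ 0.523  -0.3539  0.0118] rect [ 530.4 -348.3] [ 75.8 124.2] 81.0
handle 0.02 0.04 158 mean [ 0.5228 -0.3535  0.0303] rect [ 522.6 -350.9] [27.3 49.7] 15.0
handle 0.04 0.05 125 mean [ 0.5247 -0.3518  0.0459] rect [ 532.7 -347.5] [38.8 37.1] 60.1
handle 0.05 0.09 201 mean [ 0.5258 -0.3515  0.0706] rect [ 526.  -349.7] [18.4 30.6] 14.6
handle 0.09 0.105 108 mean [ 0.5289 -0.3497  0.0981] rect [ 532.5 -349. ] [26.9 23.7] 56.3
stand 0.005 0.02 1344 mean [0.5049 0.0312 0.0135] rect [554.4  28.2] [306.5 292.9] 85.2
stand 0.02 0.04 499 mean [0.5498 0.0734 0.0302] rect [552.1  28.2] [176.  347.8] 10.5
stand 0.04 0.05 331 mean [0.541  0.0656 0.0456] rect [553.6  28.5] [178.4 347.1] 9.6
stand 0.05 0.09 1361 mean [0.5455 0.0376 0.0672] rect [567.5  40.3] [319.5 243.9] 84.5
stand 0.09 0.105 313 mean [ 0.5714 -0.0071  0.0974] rect [605.4  29.4] [305.8 167.7] 85.4
stand 0.11 0.13 419 mean [ 0.5809 -0.0038  0.1199] rect [599.4 -30.2] [ 65.9 254.5] 38.5
stand 0.13 0.146 273 mean [ 0.5934 -0.0073  0.1365] rect [605.9 -29.5] [ 57.6 252.3]
[... 931 characters left out ...]
0
stand 0.04 0.05 127 mean [0.5522 0.0464 0.046 ] rect [566.4  33.4] [308.8 226.2] 85.3
stand 0.05 0.09 937 mean [0.5587 0.0762 0.0664] rect [582.7  31. ] [318.3 243.1] 89.8
stand 0.09 0.105 184 mean [ 0.5692 -0.002   0.0973] rect [604.1 -22.4] [123.9 231.5] 61.8
stand 0.11 0.13 253 mean [0.5743 0.0071 0.1206] rect [601.6 -29.4] [ 66.7 257.7] 38.7
stand 0.13 0.146 145 mean [0.5843 0.0085 0.1359] rect [609.5 -24.4] [ 70.2 249.9] 32.4
stand 0.146 0.156 161 mean [0.5872 0.0229 0.1509] rect [624.5 -37.5] [ 50.8 217.7] 30.8
stand 0.156 0.18 49 mean [ 0.6364 -0.0421  0.1664] rect [632.5 -33.8] [ 28.8 215.4] 35.7
stand 0.18 0.2 51 mean [ 0.6417 -0.0459  0.1876] rect [640.3 -38.5] [ 24.5 199.9] 32.9
```

The scene view shows the handle at about (318,243), the swing mirror at (195,185) with its stub behind at (205,148), and the cream box beyond the handle. The top view shows the handle at (300,197), the stand at (182,205) and the stub at (168,178), leaning away from the robot. So the back stop is the far side. Next I refine the positions.

Run:
```python
from h import *
for cam in ['scene','top']:
    z=np.load(cam+'.npz'); P=cloud(cam,z['d']); x,y,zz=P[...,0],P[...,1],P[...,2]
    off=.0023 if cam=='scene' else .0007
    zz=zz+off
    def rep(n,k):
        q=P[k].astype(np.float32)
        if len(q)<6: print(n,len(q));return
        rc=cv2.minAreaRect(q[:,:2]*1000); print(cam,n,len(q),'med',np.median(q,0).round(4),'rect',np.round(rc[0],1),np.round(rc[1],1),round(rc[2],1))
    nb=(abs(x-.534)<.035)&(abs(y+.348)<.035)
    rep('cap',nb&(zz>.095)&(zz<.105)); rep('sock',nb&(zz>.041)&(zz<.05))
    st=(abs(x-.55)<.12)&(abs(y-.03)<.1)
    rep('base',st&(zz>.008)&(zz<.017))
    s2=(x>.54)&(x<.68)&(y>-.01)&(y<.12)
    for lo,hi in [(.1,.13),(.13,.144),(.144,.156),(.157,.181),(.181,.19)]: rep('stub %.3f-%.3f'%(lo,hi),s2&(zz>lo)&(zz<hi))
    bx=(y>-.45)&(y<.1)&(zz>.12)&(x>.55)&(x<1)&~s2
    q=P[bx]; print('box x 1%',np.percentile(q[:,0],[1,5,20]),'y',np.percentile(q[:,1],[1,99]),'z',np.percentile(q[:,2],[50,99]))
    im=z['p']
    if cam=='top': c=cv2.resize(im[160:240,140:220],None,fx=7,fy=7,interpolation=cv2.INTER_CUBIC)
    else: c=cv2.resize(im[130:235,150:240],None,fx=6,fy=6,interpolation=cv2.INTER_CUBIC)
    cv2.imwrite(f'pics/c_{cam}.png',c[:600,:,::-1])
```

```text
scene cap 90 med [ 0.5289 -0.3509  0.0996] rect [ 532.5 -348.6] [27.4 22.9] 60.1
scene sock 95 med [ 0.524  -0.3563  0.0447] rect [ 533.4 -348.1] [37.9 37.4] 55.9
scene base 593 med [0.4866 0.0121 0.0135] rect [511.7  12.4] [163.8 213.8] 44.3
scene stub 0.100-0.130 291 med [0.5473 0.0268 0.1172] rect [550.8  39. ] [21.2 97.9] 0.3
scene stub 0.130-0.144 178 med [0.5582 0.0342 0.134 ] rect [569.1  41. ] [35.7 98.7] 10.2
scene stub 0.144-0.156 122 med [0.5682 0.0262 0.1504] rect [578.4  34.1] [46.  37.1] 10.3
scene stub 0.157-0.181 66 med [0.5789 0.0325 0.1671] rect [581.7  33.3] [14.1 20.1] 52.2
scene stub 0.181-0.190 24 med [0.5795 0.033  0.1835] rect [582.9  35.3] [16.5 12.5] 12.9
box x 1% [0.67359452 0.67850372 0.68227438] y [-0.38663421 -0.09545154] z [0.22560771 0.29448554]
top cap 55 med [ 0.5354 -0.3461  0.0992] rect [ 535.1 -347.2] [22.3 22.7] 52.3
top sock 54 med [ 0.529  -0.342   0.0457] rect [ 534.8 -347. ] [35.9 36. ] 57.1
top base 846 med [0.4901 0.0098 0.0122] rect [550.2  32.4] [197.1 238.5] 89.1
top stub 0.100-0.130 216 med [0.5494 0.0281 0.1189] rect [548.6  37.4] [22.6 96.7] 8.6
top stub 0.130-0.144 102 med [0.5596 0.0448 0.1353] rect [569.4  41. ] [36.3 97.1] 13.4
top stub 0.144-0.156 149 med [0.5772 0.0329 0.1507] rect [581.7  36.3] [44.7 36.1] 9.7
top stub 0.157-0.181 19 med [0.5835 0.0319 0.1673] rect [577.9  34.9] [30.  25.9] 17.1
top stub 0.181-0.190 22 med [0.5855 0.0365 0.184 ] rect [584.4  37. ] [11.3 13.5] 4.5
box x 1% [0.67864979 0.68370709 0.72028775] y [-0.37453659 -0.09309731] z [0.26646124 0.29441006]
```

View pics/c_top.png

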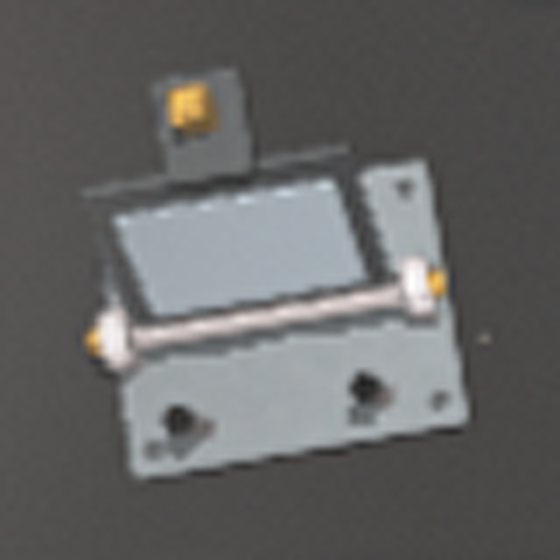

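>>> {"fn": "arm_command", "kwargs": {
  "rows": [
    {"travel": [30.7,39.8,0],"roll": 8,"fingers": 100},
    {"travel": [30.7,39.8,0],"roll": 8,"fingers": 100},
    {"travel": [30.7,39.8,0],"roll": 8,"fingers": 100},
    {"travel": [30.7,39.8,0],"roll": 8,"fingers": 100},
    {"travel": [30.7,39.8,0],"roll": 8,"fingers": 100},
    {"travel": [30.7,39.8,0],"roll": 8,"fingers": 100},
    {"travel": [30.7,39.8,0],"roll": 8,"fingers": 100},
    {"travel": [30.7,39.8,0],"roll": 8,"fingers": 100},
    {"travel": [30.7,39.8,0],"roll": 8,"fingers": 100},
    {"travel": [30.7,39.8,0],"roll": 8,"fingers": 100}
  ]
}}

```text
time_s: 2.1
tcp_pos: [0.3602, 0.125, 0.2342]
ee_rot: [[0.903, -0.429, 0.001], [-0.429, -0.903, 0.001], [0.001, -0.002, -1.0]]
wrist_force: [0.5, 0.0, 0.2]
gripper_width: 1.001
```

>>> {"fn": "arm_command", "kwargs": {
  "rows": [
    {"travel": [36.0,35.2,2],"roll": 7.6,"fingers": 100},
    {"travel": [36.0,35.2,2],"roll": 7.6,"fingers": 100},
    {"travel": [36.0,35.2,2],"roll": 7.6,"fingers": 100},
    {"travel": [36.0,35.2,2],"roll": 7.6,"fingers": 100},
    {"travel": [36.0,35.2,2],"roll": 7.6,"fingers": 100},
    {"travel": [36.0,35.2,2],"roll": 7.6,"fingers": 100},
    {"travel": [36.0,35.2,2],"roll": 7.6,"fingers": 100},
    {"travel": [36.0,35.2,2],"roll": 7.6,"fingers": 100},
    {"travel": [36.0,35.2,2],"roll": 7.6,"fingers": 100},
    {"travel": [36.0,35.2,2],"roll": 7.6,"fingers": 100}
  ]
}}

```text
time_s: 3.1
tcp_pos: [0.5328, -0.3443, 0.2136]
ee_rot: [[0.838, -0.546, 0.0], [-0.546, -0.838, -0.0], [0.0, -0.0, -1.0]]
wrist_force: [0.5, 0.9, 0.1]
gripper_width: 1.001
```

```bash
cat >> h.py <<'E'
def wcloud(depth, s):
    c=get_calibration('wrist'); H,W=depth.shape
    f=H/2/np.tan(np.radians(c['fov_y'])/2)
    v,u=np.mgrid[0:H,0:W]; a=u-c['cx']; b=v-c['cy']; r=np.hypot(a,b)+1e-9; th=r/f
    k=np.tan(th)/r
    P=np.stack([a*k*depth,b*k*depth,depth],-1)
    M=c['mount']; P=P@M[:3,:3].T+M[:3,3]
    P=P@np.array(s['ee_rot']).T+np.array(s['tcp_pos']); P[depth==0]=np.nan
    return P
def rep(n,P,k):
    q=P[k].astype(np.float32)
    if len(q)<6: print(n,len(q));return
    rc=cv2.minAreaRect(q[:,:2]*1000); print(n,len(q),'med',(np.median(q,0)*1000).round(1),'rect',np.round(rc[0],1),np.round(rc[1],1),round(rc[2],1))
def wshot(name):
    s=sense(); p,d=capture('wrist'); cv2.imwrite(f'pics/{name}.png',p[...,::-1]); np.savez(name+'.npz',p=p,d=d)
    return s,p,d,wcloud(d,s)
E
python3 - <<'E'
from h import *
s,p,d,P=wshot('w1'); x,y,z=P[...,0],P[...,1],P[...,2]
print(s['tcp_pos'],s['ee_rot'][:,0],s['joints'])
nb=(abs(x-.534)<.04)&(abs(y+.348)<.04)
print('table',np.nanmedian(z[(abs(x-.534)<.1)&(abs(y+.348)<.1)]))
for lo,hi in [(.004,.03),(.04,.05),(.05,.09),(.092,.097),(.097,.105)]: rep((lo,hi),P,nb&(z>lo)&(z<hi))
E
```

```text
[ 0.53281272 -0.34428038  0.21364478] [ 8.37951741e-01 -5.45744257e-01  2.93146203e-04] [-1.82770125e+01  2.37172043e+01  1.43275239e-01  3.32408204e-03
 -6.64095035e+01  7.52001430e+01]
table 0.29582268446297044
(0.004, 0.03) 98 med [ 551.4 -357.1   14.2] rect [ 551.4 -357.2] [36.1  1.6] 57.3
(0.04, 0.05) 455 med [ 544.8 -354.6   44.3] rect [ 536.9 -347.9] [35.9 36.3] 57.5
(0.05, 0.09) 192 med [ 546.7 -354.3   71.7] rect [ 545.4 -353.3] [23.8  4. ] 57.5
(0.092, 0.097) 173 med [ 542.2 -350.4   95. ] rect [ 537.  -347.9] [22.8 23.7] 56.6
(0.097, 0.105) 427 med [ 537.1 -348.    98.7] rect [ 537.1 -348.4] [19.4 20.4] 56.5
```

View pics/w1.png

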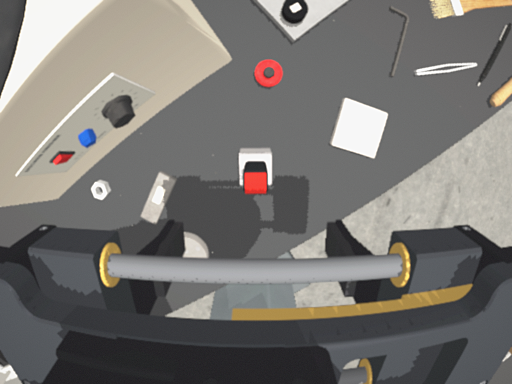

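The wrist view shows the handle at about (256,175), with its flats nearly parallel to the jaws. All three cameras agree within 3 mm. Going down and gripping.

>>> {"fn": "arm_command", "kwargs": {
  "rows": [
    {"travel": [0.2,0,5],"roll": 0,"fingers": 100},
    {"travel": [0.2,0,9],"roll": 0,"fingers": 100},
    {"travel": [0.2,0,12],"roll": 0,"fingers": 100},
    {"travel": [0.2,0,14.8],"roll": 0,"fingers": 100},
    {"travel": [0.2,0,14.8],"roll": 0,"fingers": 100},
    {"travel": [0.2,0,14.8],"roll": 0,"fingers": 100},
    {"travel": [0.2,0,14.8],"roll": 0,"fingers": 60},
    {"travel": [0.2,0,14.8],"roll": 0,"fingers": 40},
    {"travel": [0.2,0,14.8],"roll": 0,"fingers": 20},
    {"travel": [0.2,0,14.8],"roll": 0,"fingers": 10}
  ]
}}

```text
time_s: 4.15
tcp_pos: [0.5344, -0.3433, 0.0667]
ee_rot: [[0.838, -0.546, 0.002], [-0.546, -0.838, -0.001], [0.002, -0.0, -1.0]]
wrist_force: [-0.1, -1.0, -0.0]
gripper_width: 0.723
```

>>> {"fn": "arm_command", "kwargs": {
  "rows": [
    {"travel": [0,0,0],"roll": 0,"fingers": 5},
    {"travel": [0,0,0],"roll": 0,"fingers": 5},
    {"travel": [0,0,0],"roll": 0,"fingers": 5},
    {"travel": [0,0,0],"roll": 0,"fingers": 5},
    {"travel": [0,0,0],"roll": 0,"fingers": 5}
  ]
}}

```text
time_s: 4.65
tcp_pos: [0.534, -0.3432, 0.0656]
ee_rot: [[0.838, -0.546, -0.0], [-0.546, -0.838, -0.0], [-0.0, 0.0, -1.0]]
wrist_force: [0.3, 0.1, -0.8]
gripper_width: 0.272
```

>>> {"fn": "arm_command", "kwargs": {
  "rows": [
    {"travel": [0,0,-3],"roll": 0,"fingers": 5},
    {"travel": [0,0,-7],"roll": 0,"fingers": 5},
    {"travel": [0,0,-12],"roll": 0,"fingers": 5},
    {"travel": [0,0,-17],"roll": 0,"fingers": 5},
    {"travel": [-2,-4,-21],"roll": -5,"fingers": 5},
    {"travel": [-5,-8,-23],"roll": -11,"fingers": 5},
    {"travel": [-8,-12,-23],"roll": -17,"fingers": 5},
    {"travel": [-11,-16,-23],"roll": -23,"fingers": 5},
    {"travel": [-14,-20,-23],"roll": -29,"fingers": 5},
    {"travel": [-16,-24,-23],"roll": -35,"fingers": 5}
  ]
}}

```text
time_s: 5.65
tcp_pos: [0.5292, -0.0597, 0.296]
ee_rot: [[0.999, 0.038, 0.0], [0.038, -0.999, 0.0], [0.0, -0.0, -1.0]]
wrist_force: [0.8, -0.8, -1.2]
gripper_width: 0.275
```

>>> {"fn": "arm_command", "kwargs": {
  "rows": [
    {"travel": [0.8,-4,0],"roll": -4,"fingers": 5},
    {"travel": [1.5,-8.3,0],"roll": -7.8,"fingers": 5},
    {"travel": [1.5,-8.3,0],"roll": -7.8,"fingers": 5},
    {"travel": [1.5,-8.3,0],"roll": -7.8,"fingers": 5},
    {"travel": [1.5,-8.3,0],"roll": -7.8,"fingers": 5},
    {"travel": [1.5,-8.3,0],"roll": -7.8,"fingers": 5}
  ]
}}

```text
time_s: 6.25
tcp_pos: [0.5424, 0.0209, 0.2956]
ee_rot: [[0.986, 0.167, -0.0], [0.167, -0.986, -0.0], [-0.0, 0.0, -1.0]]
wrist_force: [-0.5, -0.5, -1.8]
gripper_width: 0.276
```

```bash
cat > meas.py <<'E'
from h import *
import sys
s,p,d,P=wshot(sys.argv[1]); R=s['ee_rot']; print('tcp',s['tcp_pos'].round(4),'yaw',np.degrees(np.arctan2(R[1,0],R[0,0])).round(2),'F',s['wrist_force'].round(1))
# handle in tool axes
T=(P-s['tcp_pos'])@R; t=T
hb=(abs(t[...,0])<.04)&(abs(t[...,1])<.04)
for lo,hi in [(.009,.03),(.03,.06),(-.026,-.016),(-.04,-.026)]:
    k=hb&(t[...,2]>lo)&(t[...,2]<hi); rep(('handle tool z',lo,hi),T,k)
x,y,z=P[...,0],P[...,1],P[...,2]; nb=(abs(x-.583)<.05)&(abs(y-.036)<.05)
for lo,hi in [(.143,.156),(.157,.177),(.181,.19)]: rep(('stub',lo,hi),P,nb&(z>lo)&(z<hi)&~hb)
E
python3 meas.py w2
```

```text
tcp [0.5424 0.0209 0.2956] yaw 9.63 F [-0.5 -0.5 -1.8]
('handle tool z', 0.009, 0.03) 1424 med [17.6 -0.1 20.9] rect [14.   0.4] [41.2 18.9] 88.8
('handle tool z', 0.03, 0.06) 649 med [22.7 -0.2 43.4] rect [22.8  0.1] [36.   1.1] 89.9
('handle tool z', -0.026, -0.016) 839 med [ 14.5  -0.1 -21.3] rect [11.   0.1] [23.2 41.1] 28.9
('handle tool z', -0.04, -0.026) 1744 med [ 11.3   0.4 -32.4] rect [2.7 0.2] [27.9 46.2] 0.2
('stub', 0.143, 0.156) 678 med [595.2  37.4 149.7] rect [592.6  38. ] [23.4 36.4] 9.8
('stub', 0.157, 0.177) 31 med [593.7  38.2 167.9] rect [593.7  38.4] [ 0.3 13.2] 8.7
('stub', 0.181, 0.19) 180 med [587.   36.9 184.1] rect [586.6  36.8] [11.9 12.6] 9.7
```

View pics/w2.png

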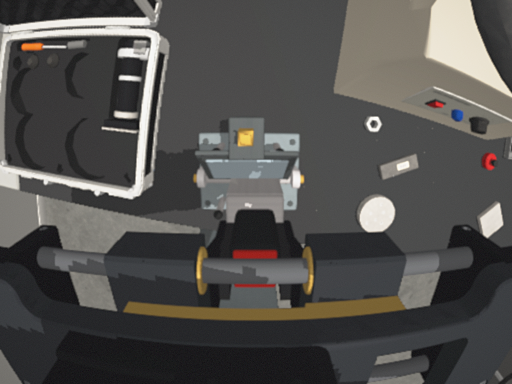

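The wrist view shows the stub tip at (246,138) and the socket below it at about (255,200). I'm moving over the stub.

>>> {"fn": "arm_command", "kwargs": {
  "rows": [
    {"travel": [2,-0.4,0],"roll": 0,"fingers": 5},
    {"travel": [4.15,-0.85,0],"roll": 0,"fingers": 5},
    {"travel": [4.15,-0.85,0],"roll": 0,"fingers": 5},
    {"travel": [4.15,-0.85,0],"roll": 0,"fingers": 5},
    {"travel": [4.15,-0.85,0],"roll": 0,"fingers": 5},
    {"travel": [4.15,-0.85,0],"roll": 0,"fingers": 5}
  ]
}}

```text
time_s: 6.9
tcp_pos: [0.5815, 0.0368, 0.296]
ee_rot: [[0.986, 0.169, 0.0], [0.169, -0.986, 0.0], [0.0, -0.0, -1.0]]
wrist_force: [0.3, 0.1, -0.1]
gripper_width: 0.27
```

>>> {"fn": "arm_command", "kwargs": {
  "rows": [
    {"travel": [0.03,0.05,1.5],"roll": 0,"fingers": 5},
    {"travel": [0.03,0.05,3],"roll": 0,"fingers": 5},
    {"travel": [0.03,0.05,4],"roll": 0,"fingers": 5},
    {"travel": [0.03,0.05,4.4],"roll": 0,"fingers": 5},
    {"travel": [0.03,0.05,4.7],"roll": 0,"fingers": 5},
    {"travel": [0.03,0.05,4.9],"roll": 0,"fingers": 5},
    {"travel": [0.03,0.05,5.0],"roll": 0,"fingers": 5},
    {"travel": [0.03,0.05,5.0],"roll": 0,"fingers": 5}
  ]
}}

```text
time_s: 7.7
tcp_pos: [0.5826, 0.037, 0.246]
ee_rot: [[0.986, 0.169, 0.001], [0.169, -0.986, 0.0], [0.001, -0.0, -1.0]]
wrist_force: [0.4, -0.8, -0.4]
gripper_width: 0.276
```

>>> {"fn": "arm_command", "kwargs": {
  "rows": [
    {"travel": [0,0,0.3],"roll": 0,"fingers": 5},
    {"travel": [0,0,0.6],"roll": 0,"fingers": 5},
    {"travel": [0,0,0.9],"roll": 0,"fingers": 5},
    {"travel": [0,0,1.0],"roll": 0,"fingers": 5},
    {"travel": [0,0,1.0],"roll": 0,"fingers": 5}
  ]
}}

```text
time_s: 8.2
tcp_pos: [0.5823, 0.0369, 0.2354]
ee_rot: [[0.986, 0.169, -0.001], [0.169, -0.986, -0.0], [-0.001, 0.0, -1.0]]
wrist_force: [-0.3, -0.7, -0.6]
gripper_width: 0.272
```

```bash
python3 - <<'E'
from h import *
print(sense()['wrist_force'],sense()['tcp_pos'])
p,d=capture('scene'); cv2.imwrite('pics/s2.png',cv2.resize(p[90:230,130:270],None,fx=4,fy=4,interpolation=cv2.INTER_CUBIC)[...,::-1])
E
python3 meas.py w3
```

```text
[-0.30957824 -0.70850601 -0.63580285] [0.5822985  0.03691558 0.23538312]
tcp [0.5824 0.0369 0.2356] yaw 9.74 F [-0.9  0.3 -1.1]
('handle tool z', 0.009, 0.03) 1442 med [17.6 -0.1 20.8] rect [14.2 -0.3] [41.3 18.2] 88.7
('handle tool z', 0.03, 0.06) 646 med [22.7 -0.2 43.3] rect [22.6  0.1] [ 1.2 36. ] 0.1
('handle tool z', -0.026, -0.016) 833 med [ 13.7   0.4 -21.3] rect [10.8  0.2] [23.7 41.3] 29.5
('handle tool z', -0.04, -0.026) 1735 med [ 11.2  -0.1 -32.4] rect [3.4 0.1] [46.2 26.9] 89.5
('stub', 0.143, 0.156) 0
('stub', 0.157, 0.177) 0
('stub', 0.181, 0.19) 0
```

View pics/s2.png

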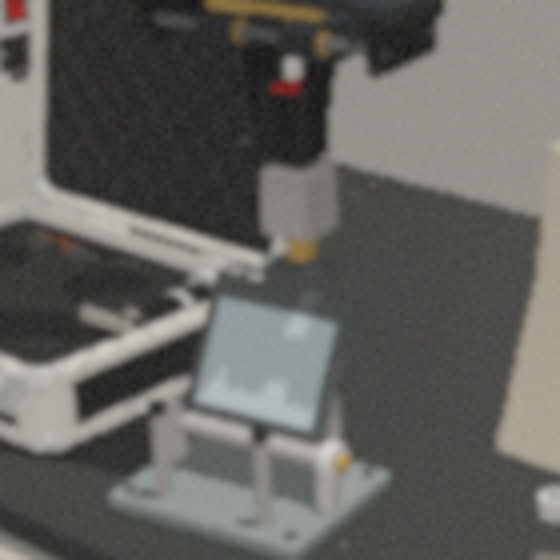

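The socket is on the stub, with brass still visible below it at about (302,250), and there's no contact force. Continuing down to the shoulder.

>>> {"fn": "arm_command", "kwargs": {
  "rows": [
    {"travel": [0,0,0.4],"roll": 0,"fingers": 5},
    {"travel": [0,0,0.8],"roll": 0,"fingers": 5},
    {"travel": [0,0,1.2],"roll": 0,"fingers": 5},
    {"travel": [0,0,1.5],"roll": 0,"fingers": 5},
    {"travel": [0,0,1.7],"roll": 0,"fingers": 5},
    {"travel": [0,0,1.8],"roll": 0,"fingers": 5},
    {"travel": [0,0,1.8],"roll": 0,"fingers": 5}
  ]
}}

```text
time_s: 9.0
tcp_pos: [0.5824, 0.0369, 0.2175]
ee_rot: [[0.986, 0.169, -0.0], [0.169, -0.986, -0.0], [-0.0, 0.0, -1.0]]
wrist_force: [-1.3, 0.4, -0.6]
gripper_width: 0.276
```

>>> {"fn": "arm_command", "kwargs": {
  "rows": [
    {"travel": [0,0,0.1],"roll": 0,"fingers": 5},
    {"travel": [0,0,0.2],"roll": 0,"fingers": 5},
    {"travel": [0,0,0.25],"roll": 0,"fingers": 5},
    {"travel": [0,0,0.25],"roll": 0,"fingers": 5}
  ]
}}

```text
time_s: 9.4
tcp_pos: [0.5825, 0.0369, 0.2156]
ee_rot: [[0.986, 0.169, 0.0], [0.169, -0.986, -0.0], [0.0, 0.0, -1.0]]
wrist_force: [0.0, 0.2, 1.6]
gripper_width: 0.276
```

>>> {"fn": "arm_command", "kwargs": {
  "rows": [
    {"travel": [0,0,0.1],"roll": 0,"fingers": 5},
    {"travel": [0,0,0.15],"roll": 0,"fingers": 5},
    {"travel": [0,0,0.15],"roll": 0,"fingers": 5}
  ]
}}

```text
time_s: 9.7
tcp_pos: [0.5826, 0.037, 0.2155]
ee_rot: [[0.986, 0.17, 0.001], [0.17, -0.986, -0.0], [0.001, 0.0, -1.0]]
wrist_force: [-3.3, 0.7, 7.1]
gripper_width: 0.275
```

The handle is home: it stopped at z = 0.2155 against 0.2156 predicted, with the force rising to 7 N. Now the slow arc with the tool staying vertical, so the handle pivots between the pads.

>>> {"fn": "arm_command", "kwargs": {
  "rows": [
    {"travel": [-0.3,0,-0.12],"roll": 0,"fingers": 5},
    {"travel": [-0.6,0,-0.23],"roll": 0,"fingers": 5},
    {"travel": [-0.95,0,-0.36],"roll": 0,"fingers": 5},
    {"travel": [-1.3,0,-0.47],"roll": 0,"fingers": 5},
    {"travel": [-1.6,0,-0.56],"roll": 0,"fingers": 5},
    {"travel": [-1.95,0,-0.66],"roll": 0,"fingers": 5},
    {"travel": [-2.3,0,-0.76],"roll": 0,"fingers": 5},
    {"travel": [-2.6,0,-0.83],"roll": 0,"fingers": 5},
    {"travel": [-2.9,0,-0.9],"roll": 0,"fingers": 5},
    {"travel": [-3.2,0,-0.95],"roll": 0,"fingers": 5}
  ]
}}

```text
time_s: 10.7
tcp_pos: [0.554, 0.0323, 0.2259]
ee_rot: [[0.985, 0.17, 0.01], [0.17, -0.985, 0.002], [0.01, -0.0, -1.0]]
wrist_force: [6.3, 1.2, 5.5]
gripper_width: 0.269
```

```bash
cat > plate.py <<'E'
from h import *
import sys
s=sense(); print('tcp',s['tcp_pos'].round(4),'F',s['wrist_force'].round(1),'M',s['moment'].round(2))
yaw=np.radians(9.7); ax=np.array([np.cos(yaw),np.sin(yaw)])
H=np.array([.5848,.0366])-.0725*ax   # hinge xy
p,d=capture('scene'); cv2.imwrite(f'pics/{sys.argv[1]}.png',cv2.resize(p[90:230,130:270],None,fx=4,fy=4,interpolation=cv2.INTER_CUBIC)[...,::-1])
np.savez(sys.argv[1]+'.npz',p=p,d=d)
def an(cam,d):
    P=cloud(cam,d); q=P-np.array([H[0],H[1],.045-(.0023 if cam=='scene' else .0007)])
    hx=q[...,:2]@ax; hy=q[...,:2]@np.array([-ax[1],ax[0]]); hz=q[...,2]
    k=(abs(hy)<.047)&(hz>.025)&(hz<.092)&(hx>-.08)&(hx<.085)
    X=np.c_[hx[k],hz[k]].astype(np.float32)
    for _ in range(4):
        c=np.median(X,0); v=cv2.fitLine(X,cv2.DIST_HUBER,0,.01,.01).ravel()
        r=(X[:,0]-v[2])*v[1]-(X[:,1]-v[3])*v[0]; X=X[abs(r-np.median(r))<.004]
    v=v*np.sign(v[1]) if v[1]<0 else v
    lean=np.degrees(np.arctan2(v[0],v[1])); x0=v[2]-v[3]*v[0]/v[1]
    print(cam,'n',len(X),'lean back deg',lean.round(2),'x at hinge mm',(x0*1000).round(1))
    # socket/shoulder points: handle tilt
    return hx,hy,hz
if __name__=='__main__':
    an('scene',np.load('scene.npz')['d']); an('top',np.load('top.npz')['d'])
    an('scene',d)
E
python3 plate.py s3
```

```text
tcp [0.554  0.0323 0.2259] F [6.3 1.2 5.5] M [ 0.39 -1.96 -0.07]
scene n 850 lean back deg 31.15 x at hinge mm -9.5
top n 506 lean back deg 31.2 x at hinge mm -7.0
scene n 780 lean back deg 20.67 x at hinge mm -6.9
```

View pics/s3.png

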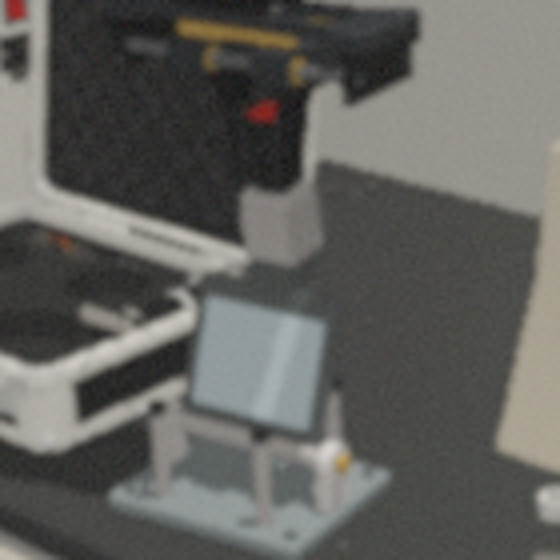

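The mirror has followed (20.7° lean, down from 31.2°), and the handle is pivoting in the pads and still seated. Continuing.

>>> {"fn": "arm_command", "kwargs": {
  "rows": [
    {"travel": [-0.33,0,-0.06],"roll": 0,"fingers": 5},
    {"travel": [-0.66,0,-0.12],"roll": 0,"fingers": 5},
    {"travel": [-1.0,0,-0.17],"roll": 0,"fingers": 5},
    {"travel": [-1.33,0,-0.21],"roll": 0,"fingers": 5},
    {"travel": [-1.65,0,-0.25],"roll": 0,"fingers": 5},
    {"travel": [-2.0,0,-0.29],"roll": 0,"fingers": 5},
    {"travel": [-2.33,0,-0.32],"roll": 0,"fingers": 5},
    {"travel": [-2.65,0,-0.34],"roll": 0,"fingers": 5},
    {"travel": [-3.0,0,-0.35],"roll": 0,"fingers": 5},
    {"travel": [-3.3,0,-0.36],"roll": 0,"fingers": 5}
  ]
}}

```text
time_s: 11.75
tcp_pos: [0.521, 0.0268, 0.2294]
ee_rot: [[0.985, 0.17, 0.009], [0.17, -0.985, 0.002], [0.009, -0.0, -1.0]]
wrist_force: [3.4, 1.0, 6.2]
gripper_width: 0.275
```

```bash
python3 plate.py s4 | sed -n '1p;4p'
```

```text
tcp [0.521  0.0268 0.2294] F [3.4 1.  6.2] M [ 0.55 -1.58  0.03]
scene n 741 lean back deg 10.68 x at hinge mm -5.3
```

>>> {"fn": "arm_command", "kwargs": {
  "rows": [
    {"travel": [-0.25,0,0.0],"roll": 0,"fingers": 5},
    {"travel": [-0.5,0,0.0],"roll": 0,"fingers": 5},
    {"travel": [-0.75,0,0.01],"roll": 0,"fingers": 5},
    {"travel": [-1.0,0,0.02],"roll": 0,"fingers": 5},
    {"travel": [-1.25,0,0.03],"roll": 0,"fingers": 5},
    {"travel": [-1.5,0,0.05],"roll": 0,"fingers": 5},
    {"travel": [-1.75,0,0.06],"roll": 0,"fingers": 5},
    {"travel": [-2.0,0,0.08],"roll": 0,"fingers": 5},
    {"travel": [-2.25,0,0.1],"roll": 0,"fingers": 5},
    {"travel": [-2.5,0,0.12],"roll": 0,"fingers": 5}
  ]
}}

```text
time_s: 12.8
tcp_pos: [0.4962, 0.0225, 0.2282]
ee_rot: [[0.985, 0.17, 0.008], [0.17, -0.985, 0.002], [0.008, -0.001, -1.0]]
wrist_force: [2.8, 2.0, 6.9]
gripper_width: 0.274
```

```bash
python3 plate.py s5 | sed -n '1p;4p'
```

```text
tcp [0.4962 0.0225 0.2282] F [2.8 2.  6.9] M [ 0.63 -1.14  0.07]
scene n 690 lean back deg 3.38 x at hinge mm -4.3
```

View pics/s5.png

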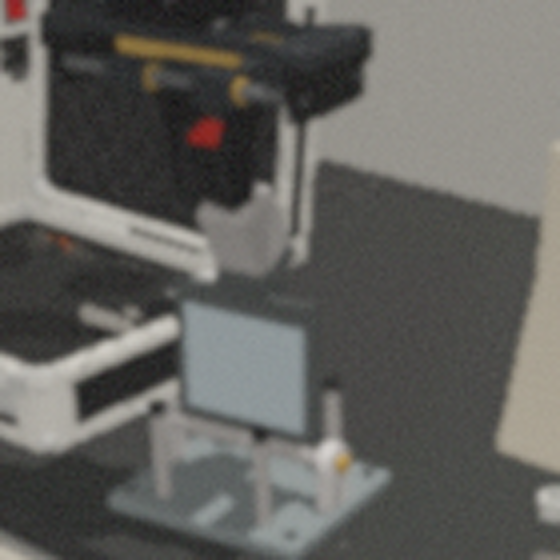

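>>> {"fn": "arm_command", "kwargs": {
  "rows": [
    {"travel": [-0.2,0,0.02],"roll": 0,"fingers": 5},
    {"travel": [-0.35,0,0.04],"roll": 0,"fingers": 5},
    {"travel": [-0.5,0,0.06],"roll": 0,"fingers": 5},
    {"travel": [-0.65,0,0.08],"roll": 0,"fingers": 5},
    {"travel": [-0.75,0,0.1],"roll": 0,"fingers": 5},
    {"travel": [-0.75,0,0.1],"roll": 0,"fingers": 5},
    {"travel": [-0.75,0,0.1],"roll": 0,"fingers": 5}
  ]
}}

```text
time_s: 13.55
tcp_pos: [0.4888, 0.0213, 0.2274]
ee_rot: [[0.985, 0.17, 0.008], [0.17, -0.985, 0.002], [0.009, -0.001, -1.0]]
wrist_force: [0.7, 1.9, 8.3]
gripper_width: 0.277
```

```bash
python3 plate.py s6 | sed -n '1p;4p'
python3 - <<'E'
from plate import *
for c in ['scene','top']:
    P=cloud(c,np.load(c+'.npz')['d']); x,y,z=P[...,0],P[...,1],P[...,2]
    k=(x>.38)&(x<.65)&(y>-.6)&(y<.1)&(abs(z)<.006)
    A=np.c_[P[k][:,:2],np.ones(k.sum())]; w=np.linalg.lstsq(A,P[k][:,2],rcond=None)[0]
    print(c,'bench slope deg x,y',np.degrees(w[:2]).round(2),'along hinge x',np.degrees(w[:2]@ax).round(2))
p,d=capture('wrist');
E
```

```text
tcp [0.4888 0.0213 0.2274] F [0.7 1.9 8.3] M [ 0.74 -1.12  0.04]
scene n 684 lean back deg 1.32 x at hinge mm -4.2
tcp [0.4889 0.0213 0.2274] F [1.4 3.2 7.9] M [ 0.67 -1.11  0.06]Traceback (most recent call last):
  File "<stdin>", line 1, in <module>
  File "plate.py", line 6, in <module>
    p,d=capture('scene'); cv2.imwrite(f'pics/{sys.argv[1]}.png',cv2.resize(p[90:230,130:270],None,fx=4,fy=4,interpolation=cv2.INTER_CUBIC)[...,::-1])
                                              ~~~~~~~~^^^
IndexError: list index out of range
```

```bash
cat > e.py <<'E'
from plate import *
for c in ['scene','top']:
    P=cloud(c,np.load(c+'.npz')['d']); x,y,z=P[...,0],P[...,1],P[...,2]
    k=(x>.38)&(x<.65)&(y>-.6)&(y<.1)&(abs(z)<.006)
    A=np.c_[P[k][:,:2],np.ones(k.sum())]; w=np.linalg.lstsq(A,P[k][:,2],rcond=None)[0]
    print(c,'bench slope along hinge x deg',np.degrees(w[:2]@ax).round(2))
for _ in range(3): an('scene',capture('scene')[1])
p,d=capture('top'); hx,hy,hz=an('top',d)
for c,(dd) in {'scene':np.load('s7.npz')['d'],'top':d}.items():
    P=cloud(c,dd); q=P-np.array([H[0],H[1],.045]); a=q[...,:2]@ax; b=q[...,:2]@np.array([-ax[1],ax[0]]); h=q[...,2]
    k=(abs(b)<.05)&(h>.09)&(h<.118)&(abs(a)<.06); print(c,'top edge/shoulder hx range mm',np.percentile(a[k]*1000,[5,50,95]).round(1),'hz',np.percentile(h[k]*1000,[50,98]).round(1))
E
python3 e.py s7
```

```text
tcp [0.4888 0.0213 0.2274] F [2.2 2.3 8.8] M [ 0.67 -1.07  0.03]
scene bench slope along hinge x deg 0.33
top bench slope along hinge x deg -0.04
scene n 690 lean back deg 1.92 x at hinge mm -4.7
scene n 685 lean back deg 1.48 x at hinge mm -4.2
scene n 685 lean back deg 1.53 x at hinge mm -4.3
top n 12 lean back deg 63.53 x at hinge mm -121.0
scene top edge/shoulder hx range mm [-7.2 -0.7  8.6] hz [101.2 117.4]
top top edge/shoulder hx range mm [-1.2  1.4  5.5] hz [105.1 113.6]
```

View pics/s7.png

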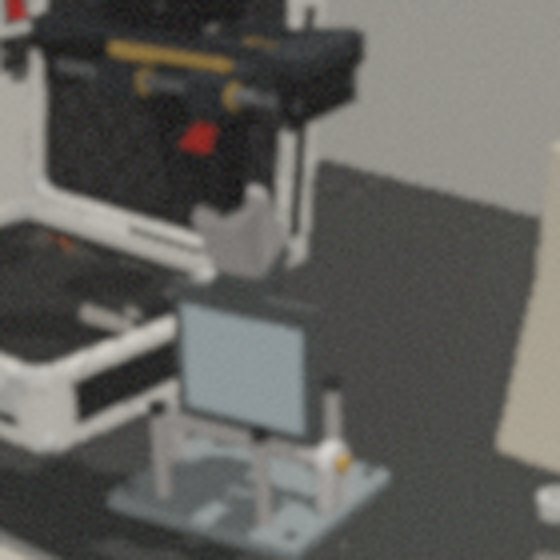

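>>> {"fn": "arm_command", "kwargs": {
  "rows": [
    {"travel": [-0.1,0,0.01],"roll": 0,"fingers": 5},
    {"travel": [-0.2,0,0.02],"roll": 0,"fingers": 5},
    {"travel": [-0.25,0,0.03],"roll": 0,"fingers": 5},
    {"travel": [-0.25,0,0.03],"roll": 0,"fingers": 5},
    {"travel": [-0.25,0,0.03],"roll": 0,"fingers": 5},
    {"travel": [-0.25,0,0.03],"roll": 0,"fingers": 5}
  ]
}}

```text
time_s: 14.5
tcp_pos: [0.4864, 0.0209, 0.227]
ee_rot: [[0.985, 0.17, 0.008], [0.17, -0.985, 0.002], [0.009, -0.001, -1.0]]
wrist_force: [1.0, 1.7, 8.3]
gripper_width: 0.276
```

```bash
python3 e.py s8
python3 - <<'E'
from plate import an
E
python3 - <<'E'
import sys; sys.argv=['x','s9']
from plate import *
P=cloud('scene',d); q=P-np.array([H[0],H[1],.0427]); a=q[...,:2]@ax; b=q[...,:2]@np.array([-ax[1],ax[0]]); h=q[...,2]
# handle: socket side faces; fit plane to front (-x) face of socket
for lo in range(100,175,6):
    k=(abs(b)<.03)&(abs(a)<.06)&(h>lo/1e3)&(h<lo/1e3+.006)
    if k.sum()>4: print(lo,k.sum(),'a',np.percentile(a[k]*1e3,[5,50,95]).round(1),'b',np.percentile(b[k]*1e3,[5,95]).round(1))
E
```

```text
tcp [0.4864 0.0209 0.227 ] F [1.  1.7 8.3] M [ 0.68 -1.11  0.01]
scene bench slope along hinge x deg 0.33
top bench slope along hinge x deg -0.04
scene n 678 lean back deg 1.02 x at hinge mm -4.5
scene n 685 lean back deg 0.71 x at hinge mm -4.1
scene n 679 lean back deg 1.29 x at hinge mm -4.7
top n 6 lean back deg -89.94 x at hinge mm -43656.2
scene top edge/shoulder hx range mm [-7.2 -0.7  8.6] hz [101.2 117.4]
top top edge/shoulder hx range mm [-2.1  1.1  5. ] hz [104.4 109.8]
tcp [0.4864 0.0209 0.227 ] F [1.9 2.5 9.2] M [ 0.7  -1.07 -0.  ]
tcp [0.4864 0.0209 0.227 ] F [2.9 1.9 8.2] M [ 0.68 -1.06  0.03]
100 46 a [-5.  -1.4 17.5] b [-27.4  26. ]
106 41 a [-6.1 -2.  18.7] b [-27.1  25.2]
112 25 a [-10.8  -7.4   8.6] b [-17.5  12.7]
118 50 a [-10.2  -5.3  11. ] b [-17.5  16.2]
124 35 a [-8.4 -4.7 23.1] b [-17.6  14.9]
130 39 a [-10.9  -7.7  27.4] b [-17.9  15.3]
136 42 a [-14.1  -7.6  22.9] b [-18.   13.9]
142 44 a [-16.8 -13.3  20.2] b [-17.8  15.5]
148 39 a [-19.6 -15.9  18.2] b [-17.6  12.6]
154 42 a [-21.9 -18.7  11.1] b [-17.7  12.8]
160 45 a [-24.6 -20.6  10.3] b [-17.   12.8]
166 43 a [-23.5 -16.4   9.7] b [-16.9  17.7]
172 35 a [-39.  -20.6   3.8] b [-18.1  16.3]Traceback (most recent call last):
  File "<stdin>", line 1, in <module>
  File "plate.py", line 6, in <module>
    p,d=capture('scene'); cv2.imwrite(f'pics/{sys.argv[1]}.png',cv2.resize(p[90:230,130:270],None,fx=4,fy=4,interpolation=cv2.INTER_CUBIC)[...,::-1])
                                              ~~~~~~~~^^^
IndexError: list index out of range
```

Run:
```python
from h import *
s=sense(); print(s['tcp_pos'],s['wrist_force'].round(1),s['gripper_width'],np.abs(s['joint_velocities']).max())
finish_job()
```

```text
[0.48637613 0.02087248 0.22704162] [3.4 2.3 8.1] 0.2718800819992599 0.07842695193352053
the job is handed in; nothing more can be done
```

The handle is on the stub and the mirror stands upright at its balance point. I handed the job in at about 15 s, with the arm still gripping the handle and holding steady. None of the moves went near the other things on the bench, but I did not check their positions again at the end.

- **Fit:** With the mirror on its back stop, the handle went down onto the shoulder. It stopped at TCP height 0.2155 m against 0.2156 m expected, with the push rising to 7 N.
- **Swing:** I moved the mirror up slowly along its arc with the tool vertical, so the handle turned between the pads. It did not go over to the front stop.
- **Final angle:** The scene camera read about 1.0° of backward lean. It read 31.2° at the start, where the true value is 30°, so the swing is about 30.2°. From the arm's own position I get about 29.7°. The plate should be upright to within about 1°.
- **Holding:** Joint speeds were about zero, the gripper was closed on the 24 mm grip, and the arm pressed the handle down with about 8 N.
- **Disagreements:** A rough reading put the handle's tilt at about 25°, a little less than the 27–30° its play in the socket allows. That measurement is noisy. The handle is probably trailing within its play because of friction in the pads. The distance from hinge to grip is within about 0.5 mm of its starting value, so the handle should still be home, but I could not see the seat directly. A single top-camera depth check of the upright plate was useless because it sees the plate edge-on.

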